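Stop the rocking sample stand

ROBOT

A 7-joint arm with a two-finger parallel gripper is mounted at the origin on the work surface. World frame = base frame: x ahead of the robot, y to its left, z up, the work surface at z = 0. Lengths are in m, angles in rad, forces in N, time in s.
With the tool pointing down it reaches from about 0.35 to 0.9 m from the base axis. Payload 7.2 kg.
Tool frame: the origin (TCP) lies midway between the tips of the shut fingers; the grasp point (between the pads) lies 19 mm behind it; z points along the fingers, y is the line along which they close (so a half turn about z gives the same grasp; the last joint's range is limited). The gripper opens to 88 mm and grips with 3 to 60 N. Pads are 20 mm wide; open, the fingers measure 115 mm over their backs; the gripper's body (75 mm by 178 mm) begins 61 mm behind the grasp point.
Start: joints at [1.102, 0.411, -0.013, 1.596, 0.006, 1.134, -0.082], TCP at [0.244, -0.575, 0.223] pointing down, gripper open.
Joint ranges: [-2.95, 2.95], [-0.29, 1.99], [-1.47, 1.44], [0.14, 2.54], [-1.03, 4.17], [0.13, 1.85], [-2.86, 2.86]. Speed limits (rad/s): [2.39, 2.39, 3.01, 3.01, 3.14, 3.14, 3.14].

INTERFACE

Orientations are given as a unit quaternion [w, x, y, z].
In Python, from rig import readout, optics, workorder gives the robot as it stands.
- The arm moves only by the tool jog_arm, never from a script. Its argument "motion" is one flat list of numbers, 7 for each row, row after row: the shift along the tool's x, y, z in units of 60 mm (1.0 is 60 mm), then the turn, a rotation vector about the tool's x, y, z in units of 0.1 rad (1.0 is 0.1 rad), then the closure, from 0 (fully open) to 1 (shut). A call has exactly 10 rows; each row shifts and turns the commanded pose from where the row before left it, along the tool's axes as they then stand; what a row does not reach is not made up. A row lasts 1/8 s, in which the tool goes at most 62.5 mm and 10.7 degrees, less where a joint would pass 70% of its speed; a pose out of reach is approached as far as the arm can. A call with a number of a shift or a turn outside -1 to 1 is refused whole. A call with a gripper value outside its range is refused whole. The fingers move at their own pace and stop on an object; "newtons" is the grip in N (left out, the last holds). Time passes only in rows, so rows that do not move let the fingers close, or fill a call up. It gives the time, the measured TCP pose, the force, the opening and the grip force at its end, in the units of the state.
- readout.read_state(): the state, without advancing time (a new reading comes with each control period).
- optics.camera(name): name is "side" or "top" or "wrist"; returns a dict with "image" (384x512x3 uint8, red, green, blue), "K" (3x3 intrinsics, pixels), "pose" (4x4, takes a point from camera to world coordinates); the wrist camera has in their place "hand_eye" (4x4, takes a point from camera to tool coordinates, whose origin is the TCP and whose axes are the flange's). Camera axes: x right, y down, z forward; pixel columns grow to the right and rows downward; lengths in m; the calibration is good to about 2 mm. A picture is of the moment at which its call begins: read the wrist's pose just before it. There is no depth.
- workorder.sign_off(): hands the job in; it is judged then, once.
Trained networks look in a picture, given as the dict that the camera call returned (one of the last four; its "shot" number tells which), for a name from the list of things; names that differ only in an ending like _2 or _b are one class to them, and where a whole thing is asked for, a point or a joint stands for the part that bears it (a point fixed in the world has none). Each returns a list of dicts, best first, with "score" (0 to 1); they miss things now and then, are a little off and sometimes report something else, mostly with a low value. They report only what shows in the picture. A call takes as long as a camera call.
- optics.spot_in(query, picture): "xy" ([column, row] in pixels, amid what is visible of it).
- optics.silhouettes(query, picture): "region" (384x512 bool, what is visible of it) and "xy" ([column, row] in pixels, amid what is visible of it).
- optics.pinpoint(query, picture): "xy" ([column, row] in pixels: a listed point, or the origin of a listed thing).
The state is a dict: "clock": time; "joint_pos": joint angles; "joint_vel": joint speeds; "joint_efforts": joint torques, N m; "eef_pos": TCP position; "tool_rot": TCP orientation; "ft_force": force on the tool from outside, world axes, zero at the start; "wrist_torque": the same for the moment, N m; "finger_gap": finger opening in m; "grasp_force": force on a finger pad.
Only numpy, scipy, OpenCV 4.12 (cv2) and the standard library are available. Lean on these libraries where they do the work, as an engineer would, in place of code of your own. Each camera call takes 0.05 s, during which the arm holds its last target. There are 200 camera calls.

TASK

The blue four-footed sample stand in the red tray rocks because two of its feet are perched on the white rib. Turn it about an eighth of a turn where it stands, so that it straddles the rib squarely with all four feet flat on the tray floor, and let go. Leave the grey stand next to it as it is.

Things in the scene. Friction and masses are not known exactly. Their poses are not given: they have to be found in the camera images.
- blue_grip (a point): Centre of the blue stand's handle, a bar 60 mm long (this x), 16 thick (y), 28 tall (z), 117 mm above the undersides of the feet along the stand's own up (z). Loose, about 350 g, 131 mm tall. Round 14 mm feet at x, y = +-49.5 mm; square shelves, sides 112 mm, up to 66 mm; two fixed yellow-capped vials to 84 mm. It starts leaning 7 degrees, two diagonal feet on the rib, handle about 45 degrees to the rib.
- grey_grip (a point): Centre of the grey stand's handle: shape and sizes as the blue stand, but white vial caps. It stands steady astride the rib, about 195 mm from the blue one along the rib, on either side of it. Not to be disturbed.
- tray_mid (a point): Middle of the inner floor of the red tray (fixed; 250 mm along this point's x, 430 mm along y, walls 5 mm thick, rim 35 mm above the bench; floor top, where this point lies, 5 mm above the bench). A white rib, 28 mm wide and 8 mm high, runs through this point the whole length of the tray along y.

How it is judged:
By the outcome, as a careful person would: the job done as asked, in the order asked, and still so for the second after the job is handed in, with the robot touching nothing.
It also fails if it takes over 35 s, if anything falls off the work surface, if the arm or the gripper's body presses on something with over 40 N, if the wrist force passes 120 N, or if a joint passes its speed limit or range.

## Working session

There is one attempt and no reset: what is moved stays moved. The work goes in short steps, Python scripts to look and compute and a tool call to move; the robot and the scene stay as the last step left them, time stands still between calls to the robot, and variables do not carry over. Pictures are saved under pics/ and viewed, at most 10 in all, crops included, and the job is handed in when it is done.

Besides the shell and the picture viewer there is one more tool, called after "Emit:" by a JSON object that holds its "op" and its "data". jog_arm: Moves the arm, as the interface text tells. Shifts and turns lie within -1 to 1; 1 stands for 60 mm of shift or 0.1 rad of turn. Its arguments: {"type":"object","properties":{"motion":{"type":"array","items":{"type":"number"}},"newtons":{"type":"number"}},"required":["motion"]}

```bash
mkdir -p pics; cat > h.py <<'E'
import numpy as np, cv2
from rig import readout, optics, workorder
from scipy.spatial.transform import Rotation as R
def save(p,n): cv2.imwrite('pics/'+n+'.png', p['image'][:,:,::-1])
def rot(q): return R.from_quat([q[1],q[2],q[3],q[0]])
def ray(p,xy,T=None):
    T=p['pose'] if T is None else T
    d=np.linalg.inv(p['K'])@[xy[0],xy[1],1.]
    return T[:3,3], T[:3,:3]@(d/np.linalg.norm(d))
def at_z(p,xy,z,T=None):
    o,d=ray(p,xy,T); return o+d*(z-o[2])/d[2]
def meet(r1,r2):
    (a,u),(b,v)=r1,r2
    s=np.linalg.lstsq(np.c_[u,-v],b-a,rcond=None)[0]
    p,q=a+u*s[0],b+v*s[1]; return (p+q)/2,np.linalg.norm(p-q)
def proj(p,X,T=None):
    T=np.linalg.inv(p['pose'] if T is None else T); x=p['K']@(T[:3,:3]@np.array(X)+T[:3,3]); return x[:2]/x[2]
E
python3 - <<'E'
from h import *
np.set_printoptions(precision=3,suppress=True)
s=readout.read_state(); print(s['clock'],s['eef_pos'],s['tool_rot'])
P={n:optics.camera(n) for n in('top','side')}
for n in P: save(P[n],n+'0'); print(n,P[n]['pose'][:3,3])
q={}
for t in('blue_grip','grey_grip','tray_mid'):
  for n in P:
    r=optics.pinpoint(t,P[n]); print(t,n,[(np.round(d['xy'],1),round(d['score'],2)) for d in r])
    if r:q[t,n]=ray(P[n],r[0]['xy'])
  if (t,'top') in q and (t,'side') in q: print(t,meet(q[t,'top'],q[t,'side']))
  r=optics.silhouettes(t,P['top']) if t!='tray_mid' else []
  for d in r: print(t,'sil',d['score'],d['xy'],d['region'].sum())
cv2.imwrite('pics/both.png',np.hstack([P['top']['image'],P['side']['image']])[:,:,::-1])
E
```

```text
0.0 [ 0.244 -0.575  0.222] [-0.001  0.98   0.199 -0.   ]
top [0.51  0.031 0.814]
side [0.277 0.506 0.456]
blue_grip top [(array([232.7, 170. ]), 0.62), (array([285.5, 200.3]), 0.41)]
blue_grip side [(array([246.1, 171.6]), 0.69)]
blue_grip (array([0.603, 0.044, 0.135]), np.float64(0.003111863707481638))
blue_grip sil 0.79 [234.3, 179.1] 5014
grey_grip top [(array([354.8, 207.4]), 0.6)]
grey_grip side [(array([324.3, 140. ]), 0.71)]
grey_grip (array([ 0.551, -0.14 ,  0.124]), np.float64(0.0009715218979752843))
grey_grip sil 0.86 [343.4, 208.2] 4905
tray_mid top [(array([289.2, 200.1]), 0.74)]
tray_mid side [(array([287.6, 213. ]), 0.81)]
tray_mid (array([ 0.574, -0.051,  0.008]), np.float64(0.009118758807414466))
```

View pics/top0.png

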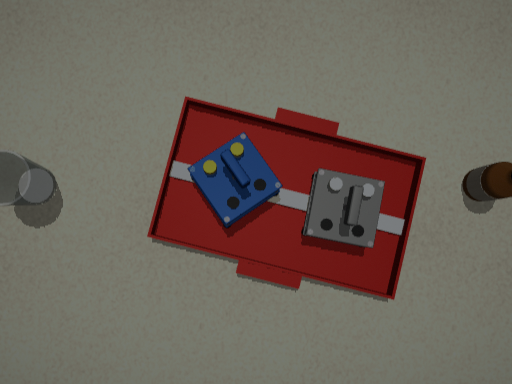

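View pics/side0.png

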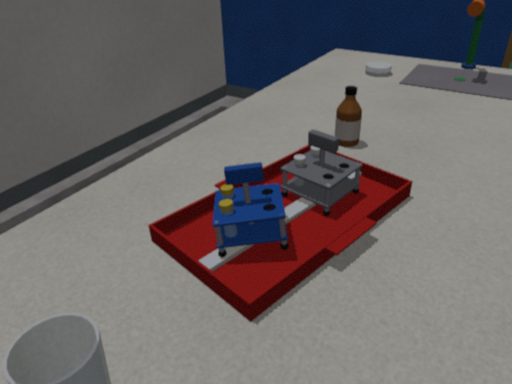

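The top view shows the blue stand at about (235,178), with its handle running from (225,152) to (246,187). That is about 45° to the rib, which runs (180,171) to (395,225). The grey stand is at (345,208), with its handle perpendicular to the rib. In the side view the blue handle is at (245,173) and its front feet are at (222,253) and (284,246). I'll enlarge the blue stand to fit its tilted pose.

```bash
python3 - <<'E'
from h import *
np.set_printoptions(precision=4,suppress=True)
P={n:optics.camera(n) for n in('top','side')}
import pickle; pickle.dump(P,open('P.pkl','wb'))
t=P['top']['image'];s=P['side']['image']
a=cv2.resize(t[128:228,180:290],None,fx=4,fy=4,interpolation=cv2.INTER_CUBIC)
b=cv2.resize(s[155:265,200:300],None,fx=4,fy=4,interpolation=cv2.INTER_CUBIC)
c=np.zeros((440,840,3),np.uint8);c[:400,:440]=a;c[:440,440:840]=b
c=np.clip(c[:, :840].astype(float)*1.6,0,255).astype(np.uint8)
cv2.imwrite('pics/crop.png',cv2.resize(c,(798,418))[:,:,::-1])
# tray outline
hsv=cv2.cvtColor(t,cv2.COLOR_RGB2HSV); m=((hsv[...,1]>150)&((hsv[...,0]<8)|(hsv[...,0]>172))).astype(np.uint8)
# rib: bright low-sat inside tray
w=((hsv[...,1]<60)&(hsv[...,2]>120)).astype(np.uint8)
hull=np.zeros_like(m); cnt=max(cv2.findContours(m,0,2)[0],key=cv2.contourArea)
cv2.fillPoly(hull,[cv2.convexHull(cnt)],1); hull=cv2.erode(hull,np.ones((9,9)))
w&=hull
ca=lambda sl:[ (i) for i in sl]
n,lab,st,cen=cv2.connectedComponentsWithStats(w)
for i in range(1,n):
  if st[i,4]>60:
    print('rib?',st[i],cen[i],at_z(P['top'],cen[i],.013))
for xy in [(187,98),(424,158),(393,297),(150,236)]: print('corner',at_z(P['top'],xy,.035))
E
```

```text
rib? [233 107  43  11 163] [259.0368 111.6687] [0.726 0.002 0.013]
rib? [337 129  32  13 109] [349.5413 134.8165] [ 0.6866 -0.1592  0.013 ]
rib? [171 162  21  19 247] [180.4615 170.5223] [0.6189 0.1389 0.013 ]
rib? [330 178  12  12 110] [335.6364 183.2545] [ 0.5998 -0.1341  0.013 ]
rib? [363 184  11  12 103] [368.0971 189.6117] [ 0.5893 -0.1914  0.013 ]
rib? [278 189  30  21 411] [293.1314 198.5888] [ 0.5718 -0.0592  0.013 ]
rib? [377 214  27  20 348] [390.0575 223.6092] [ 0.5299 -0.2295  0.013 ]
corner [0.7421 0.1274 0.035 ]
corner [ 0.643  -0.2827  0.035 ]
corner [ 0.4059 -0.2258  0.035 ]
corner [0.5041 0.1847 0.035 ]
```

View pics/crop.png

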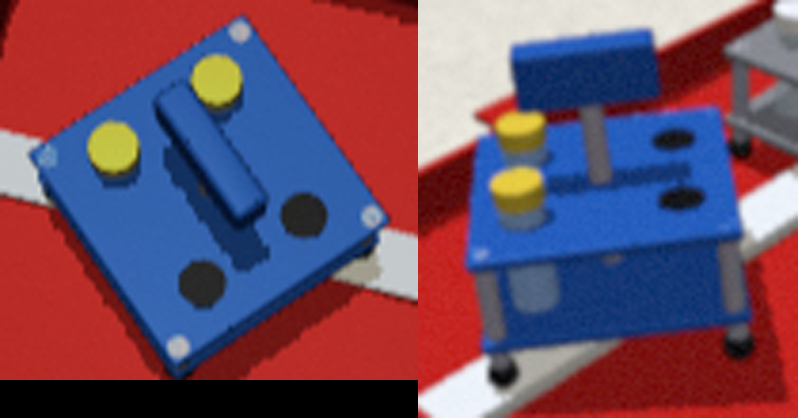

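The crops show vials at one handle end. Feet B (left) and D (right) sit on the rib, and A (far) and C (near) are off it. I'll fit the stand's pose from these points.

```bash
cat > fit.py <<'E'
from h import *
import pickle
from scipy.optimize import least_squares
np.set_printoptions(precision=4,suppress=True)
P=pickle.load(open('P.pkl','rb'))
h=.0495
top=[((240,32),(-h,h,.066)),((47,156),(-h,-h,.066)),((178,347),(h,-h,.066)),((372,217),(h,h,.066))]
side=[((502,374),(-h,-h,.007)),((738,345),(h,-h,.007)),((481,253),(-h,-h,.066)),((512,47),(-.03,-.008,.131)),((652,30),(.03,-.008,.131)),((660,95),(.03,-.008,.103)),((518,110),(-.03,-.008,.103))]
obs=[('top',(180+u/3.8,128+v/3.8),X) for (u,v),X in top]+[('side',(200+(u-418)/3.8,155+v/3.8),X) for (u,v),X in side]
obs.append(('top',(232.7,170.),(0,0,.117)))
def f(p):
    Q=R.from_rotvec(p[3:])
    return np.concatenate([proj(P[c],Q.apply(X)+p[:3])-xy for c,xy,X in obs])
best=min((least_squares(f,[.6,.04,.013,*R.from_euler('z',a,degrees=True).as_rotvec()],loss='soft_l1') for a in(180+31,-149,30,)),key=lambda r:r.cost)
p=best.x;Q=R.from_rotvec(p[3:]);M=Q.as_matrix()
print('cost',best.cost);print(f(p).reshape(-1,2))
print('base',p[:3],'grip',p[:3]+M@[0,0,.117]);print(M)
for n,X in zip('ABCD',[(-h,h,0),(-h,-h,0),(h,-h,0),(h,h,0)]): print(n,p[:3]+M@X)
u=np.array([.6189-.5299,.1389+.2295,0]);u/=np.linalg.norm(u);n=np.array([u[1],-u[0],0])
mid=np.array([(.7421+.643+.4059+.5041)/4,(.1274-.2827-.2258+.1847)/4,0])
print('rib u',u,np.degrees(np.arctan2(u[1],u[0])),'mid',mid)
rib0=np.array([.5718,-.0592,0])
for nm,X in [('base',p[:3]),('grip',p[:3]+M@[0,0,.117]),('grey',np.array([.551,-.140,.124])),('mid',mid)]: print(nm,'along/lateral',(X-rib0)@u,(X-rib0)@n)
print('tilt',np.degrees(np.arccos(M[2,2])),'lean dir along/lat',M[:,2]@u,M[:,2]@n)
print('handle yaw',np.degrees(np.arctan2(M[1,0],M[0,0])))
E
python3 fit.py
```

```text
cost 6.877432899034442
[[-0.2929 -0.6555]
 [-0.5704 -0.2731]
 [-0.8368  0.1592]
 [-0.4322  0.0149]
 [ 0.3443 -1.6871]
 [ 0.5066 -1.4743]
 [-0.1087 -0.9428]
 [-1.1033  1.3612]
 [ 1.113   1.1788]
 [ 0.9418  0.1914]
 [ 0.0487  0.8046]
 [ 1.4061 -0.5093]]
base [0.5939 0.0428 0.0163] grip [0.6052 0.0428 0.1327]
[[-0.8184  0.5663  0.0971]
 [-0.569  -0.8223  0.0004]
 [ 0.0801 -0.055   0.9953]]
A [0.6624 0.0302 0.0096]
B [0.6063 0.1116 0.015 ]
C [0.5253 0.0553 0.0229]
D [ 0.5814 -0.0261  0.0175]
rib u [0.2348 0.972  0.    ] 76.41841719592054 mid [ 0.5738 -0.0491  0.    ]
base along/lateral 0.10430036277713757 -0.002499932544291025
grip along/lateral 0.10701258168104805 0.008537251567720703
grey along/lateral -0.08342500919763272 -0.0012441223311611175
mid along/lateral 0.010281357603999043 -0.0004520075427367784
tilt 5.574582709635456 lean dir along/lat 0.02318135815308103 0.09433490694027097
handle yaw -145.19198397280138
```

```bash
cat > plan.py <<'E'
from h import *
def target(grip,yaw,tilt_deg,ribyaw,back=0.):
    """tool pose: grasp point on grip, tool x at yaw, leaning about rib toward +n"""
    a=np.radians(ribyaw); n=np.array([np.sin(a),-np.cos(a),0]); t=np.radians(tilt_deg)
    z=-(np.array([0,0,np.cos(t)])+n*np.sin(t))
    x=np.array([np.cos(np.radians(yaw)),np.sin(np.radians(yaw)),0]); x-=z*(x@z); x/=np.linalg.norm(x)
    M=np.c_[x,np.cross(z,x),z]
    return np.array(grip)+z*(.019-back),M
def delta(p,M,s=None):
    s=s or readout.read_state(); A=rot(s['tool_rot']).as_matrix()
    sh=A.T@(p-np.array(s['eef_pos']))/.06; tu=R.from_matrix(A.T@M).as_rotvec()/.1
    print('clock',s['clock'],'shift units',np.round(sh,3),'turn units',np.round(tu,3),'f',np.round(s['ft_force'],1),'gap',s['finger_gap'])
    return sh,tu
E
python3 - <<'E'
from plan import *
p,M=target([.605,.043,.131],33,6.7,76.4,back=.11)
print(p);delta(p,M)
E
```

```text
[0.61531935 0.04050349 0.22137853]
clock 0.6 shift units [ 9.706 -7.037  0.021] turn units [ 0.778 -0.874 -1.784] f [-0.9 -0.1 -0.2] gap 0.08771028476871875
```

Emit:
{"op": "jog_arm", "data": {"motion": [0.5,-0.35,0,0,0,0,0,0.8,-0.6,0,0,0,0,0,0.8,-0.6,0,0,0,0,0,0.8,-0.6,0,0,0,0,0,0.8,-0.6,0,0,0,0,0,0.8,-0.6,0,0,0,0,0,0.8,-0.6,0,0,0,0,0,0.8,-0.6,0,0,0,0,0,0.8,-0.6,0,0,0,0,0,0.8,-0.6,0,0,0,0,0]}}

```text
clock: 1.85
eef_pos: [0.5355, -0.076, 0.223]
tool_rot: [0.0, 0.98, 0.199, 0.0]
ft_force: [0.7, -1.0, 1.0]
finger_gap: 0.0877
grasp_force: 0.0
```

Emit:
{"op": "jog_arm", "data": {"motion": [0.8,-0.6,0,0,0,0,0,0.6,-0.45,0,0,0,0,0,0.4,-0.2,0,0,0,0,0,0.2,-0.04,0,0,0,0,0,0,0,0,0.2,-0.2,-0.45,0,0,0,0,0.2,-0.2,-0.45,0,0,0,0,0.2,-0.25,-0.45,0,0,0,0,0.18,-0.22,-0.43,0,0,0,0,0,0,0,0,0,0,0,0,0,0,0]}}

```text
clock: 3.1
eef_pos: [0.6148, 0.0398, 0.2226]
tool_rot: [-0.029, 0.957, 0.284, -0.05]
ft_force: [-0.1, 0.7, 0.4]
finger_gap: 0.0878
grasp_force: 0.0
```

```bash
python3 - <<'E'
from plan import *
np.set_printoptions(precision=4,suppress=True)
p,M=target([.605,.043,.131],33,6.7,76.4,back=.11)
s=readout.read_state();w=optics.camera('wrist');save(w,'wrist1')
delta(p,M,s);print(s['joint_pos'])
T=np.eye(4);T[:3,:3]=rot(s['tool_rot']).as_matrix();T[:3,3]=s['eef_pos'];T=T@w['hand_eye'];print(T)
print('pred grip px',proj(w,[.605,.043,.131],T))
r=optics.pinpoint('blue_grip',w);print(r)
if r: print(at_z(w,r[0]['xy'],.131,T))
E
```

```text
clock 3.1 shift units [ 0.015 -0.003  0.02 ] turn units [ 0.007 -0.007 -0.02 ] f [-0.1  0.7  0.4] gap 0.08782786732837242
[ 0.1433  0.4974 -0.3867  1.4973  0.1363  1.2868 -1.2487]
[[ 0.54   -0.7614 -0.3586  0.7022]
 [-0.8373 -0.529  -0.1377  0.0808]
 [-0.0848  0.3746 -0.9233  0.3758]
 [ 0.      0.      0.      1.    ]]
pred grip px [257.1723 187.8041]
[{'xy': [256.7, 184.4], 'score': 0.9}]
[0.6078 0.0454 0.131 ]
```

View pics/wrist1.png

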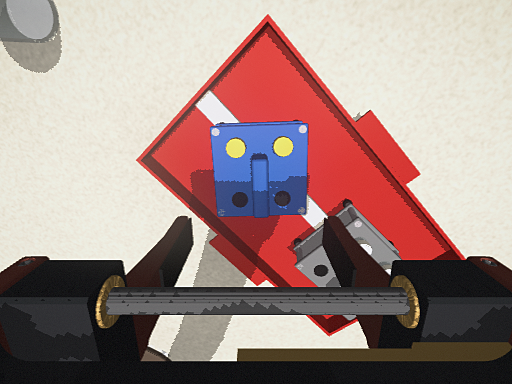

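The wrist view shows the handle at (260,185), running vertically in the picture. So it is in line with the tool's x axis and midway between the fingers at (178,250) and (340,250). That agrees with the measured grip to about 3 mm.

```bash
python3 - <<'E'
from plan import *
p,M=target([.606,.0440,.131],33,6.7,76.4)
delta(p,M)
E
```

```text
clock 3.2 shift units [ 0.034 -0.003  1.855] turn units [ 0.008 -0.009 -0.011] f [-1.2 -0.2  0.3] gap 0.08780601287019227
```

Emit:
{"op": "jog_arm", "data": {"motion": [0.03,0,0.4,0,0,0,0,0,0,0.4,0,0,0,0,0,0,0.4,0,0,0,0,0,0,0.3,0,0,0,0.3,0,0,0.2,0,0,0,0.5,0,0,0.15,0,0,0,0.6,0,0,0,0,0,0,0.7,0,0,0,0,0,0,0.75,0,0,0,0,0,0,0.8,0,0,0,0,0,0,1], "newtons": 20}}

```text
clock: 4.45
eef_pos: [0.6041, 0.0444, 0.1126]
tool_rot: [-0.029, 0.957, 0.285, -0.05]
ft_force: [-0.0, -1.6, 1.4]
finger_gap: 0.0217
grasp_force: 0.8
```

Emit:
{"op": "jog_arm", "data": {"motion": [0,0,0,0,0,0,1,0,0,0,0,0,0,1,0,0,0,0,0,0,1,0,0,0,0,0,0,1,0,0,-0.1,0,0,0,1,0,0,-0.15,0,0,0,1,0,0,-0.15,0,0,0,1,0,0,-0.1,0,0,0,1,0,0,0,0,0,0,1,0,0,0,0,0,0,1], "newtons": 30}}

```text
clock: 5.7
eef_pos: [0.6071, 0.0437, 0.1418]
tool_rot: [-0.029, 0.957, 0.285, -0.05]
ft_force: [-0.5, -0.4, -4.1]
finger_gap: 0.0158
grasp_force: 30.0
```

```bash
python3 - <<'E'
from plan import *
s=readout.read_state();p,M=target([.606,.0440,.131],33,6.7,76.4,back=.03);delta(p,M,s);print(s['grasp_force'],s['ft_force'])
P={n:optics.camera(n) for n in('top','side')}
t=P['top']['image'];sd=P['side']['image']
w=optics.camera('wrist')['image']
c=np.hstack([cv2.resize(sd[90:280,180:390],(440,400)),cv2.resize(w[100:300,150:370],(360,328),).copy() if 0 else cv2.resize(w[60:340,130:390],(360,400))])
cv2.imwrite('pics/lift.png',c[:,:,::-1])
E
```

```text
clock 5.7 shift units [ 0.003  0.002 -0.002] turn units [ 0.001 -0.001 -0.002] f [-0.5 -0.4 -4.1] gap 0.015788493226186032
29.99880999326706 [-0.46986037 -0.42301441 -4.06048616]
```

View pics/lift.png

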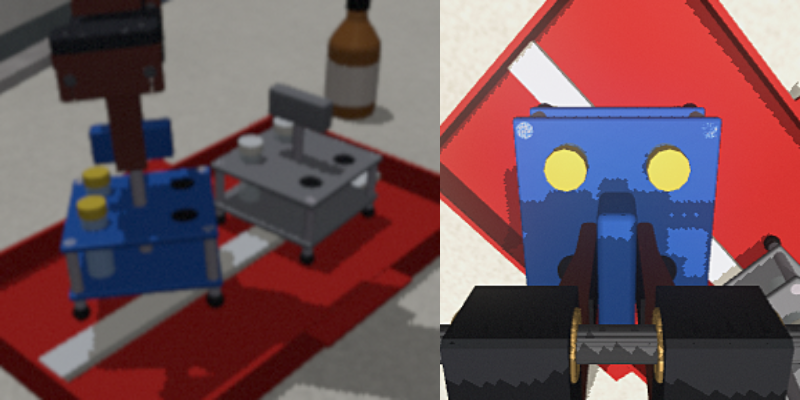

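The stand is held and clear of the rib. In the side crop its feet hang above the floor at (80,312) and (215,298), and the grey stand is untouched. Next I'll set it upright and turn it in line with the rib.

```bash
python3 - <<'E'
from plan import *
p,M=target([.5962,.0419,.152],76.4,0,76.4)
sh,tu=delta(p,M); print(tu/9)
E
```

```text
clock 5.85 shift units [-0.155 -0.061  0.163] turn units [-1.114  0.441 -7.533] f [ 0.   0.  -3.7] gap 0.015481889970257422
[-0.12381377  0.04904477 -0.83701902]
```

Emit:
{"op": "jog_arm", "data": {"motion": [-0.155,-0.06,0.05,0,0,0,1,0,0,0,-0.124,0.049,-0.837,1,0,0,0,-0.124,0.049,-0.837,1,0,0,0,-0.124,0.049,-0.837,1,0,0,0,-0.124,0.049,-0.837,1,0,0,0,-0.124,0.049,-0.837,1,0,0,0,-0.124,0.049,-0.837,1,0,0,0,-0.124,0.049,-0.837,1,0,0,0,-0.124,0.049,-0.837,1,0,0,0,-0.124,0.049,-0.837,1]}}

```text
clock: 7.1
eef_pos: [0.5963, 0.0415, 0.1399]
tool_rot: [0.0, 0.785, 0.62, 0.0]
ft_force: [0.5, -0.4, -4.2]
finger_gap: 0.0156
grasp_force: 30.0
```

```bash
python3 - <<'E'
from plan import *
np.set_printoptions(precision=4,suppress=True)
s=readout.read_state();p,M=target([.5962,.0419,.122],76.4,0,76.4);delta(p,M,s);print(s['eef_pos'],s['joint_pos'])
P={n:optics.camera(n) for n in('top','side')}
a=P['side']['image'][120:280,180:390];b=P['top']['image'][90:240,145:305]
c=np.hstack([cv2.resize(a,(440,336),interpolation=2),cv2.resize(b,(358,336),interpolation=2)])
cv2.imwrite('pics/turned.png',np.clip(c*1.3,0,255).astype(np.uint8)[:,:,::-1])
E
```

```text
clock 7.1 shift units [ 0.006 -0.004  0.614] turn units [0.004 0.003 0.028] f [ 0.5 -0.4 -4.2] gap 0.015575728930320287
[0.5963 0.0415 0.1399] [ 0.251   0.5078 -0.5506  1.7263  0.3089  0.9946 -0.648 ]
```

View pics/turned.png

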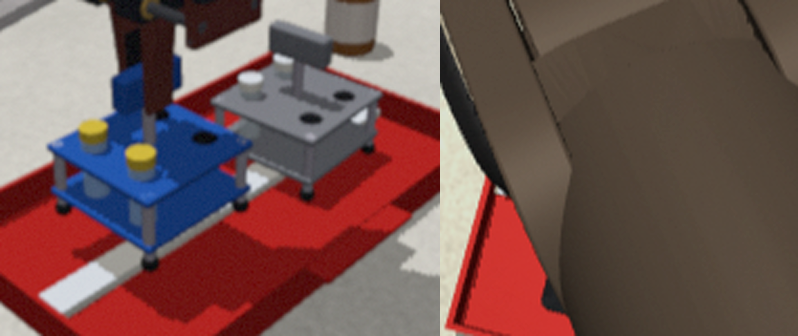

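The stand hangs square to the rib with its feet on both sides of it. In the side crop they show at (150,262), (62,205) and (240,203). Next I'll lower it and watch the force.

Emit:
{"op": "jog_arm", "data": {"motion": [0,0,0.1,0,0,0,1,0,0,0.1,0,0,0,1,0,0,0.1,0,0,0,1,0,0,0.1,0,0,0,1,0,0,0.08,0,0,0,1,0,0,0.05,0,0,0,1,0,0,0.02,0,0,0,1,0,0,0,0,0,0,1,0,0,0,0,0,0,1,0,0,0,0,0,0,1]}}

```text
clock: 8.45
eef_pos: [0.5974, 0.0418, 0.1073]
tool_rot: [0.0, 0.786, 0.618, 0.0]
ft_force: [0.6, -0.1, -2.8]
finger_gap: 0.016
grasp_force: 30.0
```

Emit:
{"op": "jog_arm", "data": {"motion": [0,0,0.015,0,0,0,1,0,0,0.015,0,0,0,1,0,0,0,0,0,0,1,0,0,0,0,0,0,1,0,0,0,0,0,0,1,0,0,0,0,0,0,1,0,0,0,0,0,0,1,0,0,0,0,0,0,1,0,0,0,0,0,0,1,0,0,0,0,0,0,1], "newtons": 12}}

```text
clock: 9.7
eef_pos: [0.5973, 0.0417, 0.1053]
tool_rot: [0.0, 0.786, 0.618, 0.0]
ft_force: [0.1, -0.0, -2.2]
finger_gap: 0.0159
grasp_force: 12.0
```

Emit:
{"op": "jog_arm", "data": {"motion": [0,0,0.015,0,0,0,1,0,0,0.015,0,0,0,1,0,0,0.005,0,0,0,1,0,0,0,0,0,0,1,0,0,0,0,0,0,1,0,0,0,0,0,0,1,0,0,0,0,0,0,1,0,0,0,0,0,0,1,0,0,0,0,0,0,1,0,0,0,0,0,0,1], "newtons": 6}}

```text
clock: 10.95
eef_pos: [0.5978, 0.0426, 0.1046]
tool_rot: [0.001, 0.786, 0.619, 0.001]
ft_force: [-2.7, 1.2, 8.4]
finger_gap: 0.016
grasp_force: 6.0
```

```bash
python3 - <<'E'
from plan import *
s=readout.read_state();p,M=target([.5962,.0419,.122],76.4,0,76.4);delta(p,M,s)
a=optics.camera('side')['image'][150:280,180:340]
print(np.round(readout.read_state()['ft_force'],1))
cv2.imwrite('pics/low.png',np.clip(cv2.resize(a,(720,585),interpolation=2)*1.3,0,255).astype(np.uint8)[:,:,::-1])
E
```

```text
clock 10.95 shift units [-0.017 -0.023  0.026] turn units [ 0.022 -0.01   0.004] f [-2.7  1.2  8.4] gap 0.01596247006914537
[-2.4  1.9  7.5]
```

View pics/low.png

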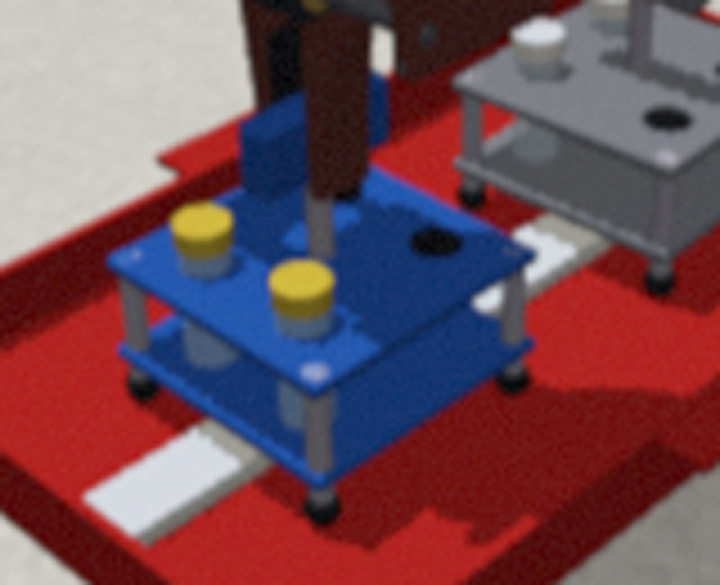

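The stand is on the floor with its feet straddling the rib at (140,383), (320,505) and (512,378), and the force now pushes up. I'll release it and back straight up.

Emit:
{"op": "jog_arm", "data": {"motion": [0,0,-0.015,0,0,0,1,0,0,0,0,0,0,0.75,0,0,0,0,0,0,0.6,0,0,0,0,0,0,0.4,0,0,0,0,0,0,0.2,0,0,0,0,0,0,0,0,0,0,0,0,0,0,0,0,0,0,0,0,0,0,0,0,0,0,0,0,0,0,0,0,0,0,0]}}

```text
clock: 12.25
eef_pos: [0.5973, 0.0417, 0.1041]
tool_rot: [0.0, 0.786, 0.618, 0.0]
ft_force: [-0.7, -0.2, -0.7]
finger_gap: 0.0879
grasp_force: 0.0
```

Emit:
{"op": "jog_arm", "data": {"motion": [0,0,-0.1,0,0,0,0,0,0,-0.2,0,0,0,0,0,0,-0.3,0,0,0,0,0,0,-0.5,0,0,0,0,0,0,-0.6,0,0,0,0,0,0,-0.6,0,0,0,0,0.6,0,0,0,0,0,0,0.6,0,0,0,0,0,0,0.6,0,0,0,0,0,0.4,0,0,0,0,0,0]}}

```text
$.motion: bad value
```

Emit:
{"op": "jog_arm", "data": {"motion": [0,0,-0.1,0,0,0,0,0,0,-0.2,0,0,0,0,0,0,-0.3,0,0,0,0,0,0,-0.5,0,0,0,0,0,0,-0.6,0,0,0,0,0,0,-0.6,0,0,0,0,0.7,0,0,0,0,0,0,0.9,0,0,0,0,0,0,0.9,0,0,0,0,0,0,0.7,0,0,0,0,0,0]}}

```text
clock: 13.5
eef_pos: [0.6424, 0.2309, 0.2438]
tool_rot: [0.0, 0.786, 0.619, 0.001]
ft_force: [0.2, -0.1, -0.4]
finger_gap: 0.0879
grasp_force: 0.0
```

```bash
python3 - <<'E'
from plan import *
np.set_printoptions(precision=4,suppress=True)
P={n:optics.camera(n) for n in('top','side')}
for t in('blue_grip','grey_grip'):
  r=[optics.pinpoint(t,P[n]) for n in P]; print(t,[(x[0]['xy'],x[0]['score']) if x else None for x in r])
  if all(r): print(meet(ray(P['top'],r[0][0]['xy']),ray(P['side'],r[1][0]['xy'])))
a=P['side']['image'][120:280,180:390];b=P['top']['image'][85:305,140:430]
c=np.hstack([cv2.resize(a,(400,305),interpolation=2),cv2.resize(b,(400,305),interpolation=2)])
cv2.imwrite('pics/end.png',np.clip(c*1.3,0,255).astype(np.uint8)[:,:,::-1])
E
```

```text
blue_grip [([235.3, 176.4], 0.96), ([251.1, 175.8], 0.65)]
(array([0.5949, 0.0407, 0.1281]), np.float64(0.0012125740735102794))
grey_grip [([355.2, 204.3], 0.87), ([323.6, 141.9], 0.67)]
(array([ 0.5553, -0.1426,  0.1181]), np.float64(0.0018123984907151244))
```

View pics/end.png

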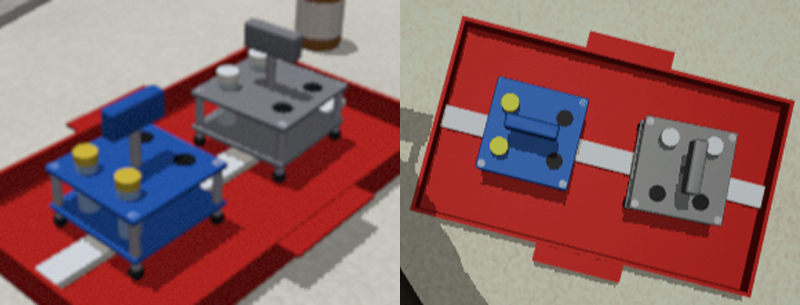

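The blue stand is level and square astride the rib at (532,133), with its handle along the rib. The grey stand is unchanged at (683,170), and the gripper is well clear.

```bash
python3 -c "
from rig import workorder; print(workorder.sign_off())"
```

```text
the job is handed in; nothing more can be done
None
```

The blue stand now straddles the rib squarely, looks level with its feet on the tray floor in the final pictures, and has been let go; the grey stand was left as it was, and the job was handed in at about 14 s of the 35 s allowed.

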